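# Refit the hatch of a desktop computer

### The job

Refit the loose white hatch on the small black computer: hold it tilted, hook its orange lip fully under the yellow ledge, then swing it down and press its far edge past the spring roller so that it sits flat and fully home, and let go. Do it gently by feel: never force the hatch against the computer (35 N at the very most), and leave the other things on the desk alone.

Things in the scene. Friction and masses are not known exactly. Their poses are not given: they have to be found in the camera images.
- case: The fixed small black computer, lying flat, 252 (x) x 170 (y) x 64 mm; the ledge rises to 71 mm. Origin: centre of its underside. x points from the yellow ledge (on the robot's side) to the roller catch, z up. Its side rims, 119 mm apart, guide the hatch. Set in it is a grey bay frame with the ledge, rests and catch, screwed in through slots: all of it sits up to 5 mm either way along x from where the case's pose says, firmly.
- seat (a point): Nominal middle of the hatch opening, a point of the case 56 mm above the desk on the plane of the grey rests; axes as the case. All x given from here shift by the bay frame's unknown -5 to +5 mm, y and z do not. With the hatch home its underside's centre is at this height, its axes agree with these and its lip is at the pocket's back wall. The far rim, x +79 mm, stands 8 mm above the rests.
- ledge_nominal (a point): Nominal middle of the lower edge of the yellow ledge (6 mm thick, 140 mm long, overhanging to +x): at x -76, z +9 mm from seat, a point of the case, so the real ledge is up to 5 mm off in x. Under the ledge a pocket, 119 mm wide and 9 mm high (its floor level with the rests), runs 13 mm in -x to a solid back wall. Its floor also reaches 28 mm out to +x of the ledge's edge.
- catch_nominal (a point): Nominal centre of the white roller catch, 10 mm across, 36 mm long, axis along y: at x +76, z +7 mm from seat; really up to 5 mm off in x. It yields to +x from 4 N, 1.3 N more per mm, up to 6 mm, then springs back over the hatch's far edge and holds it down. It is met in the last 10 mm of that edge's way down: a press of 5 to 15 N; the hatch's weight is not enough.
- grip (a point): Centre of the blue handle of the loose hatch, which starts flat on the desk, handle up (150 to 310 g). Axes: x from lip to far edge, y along the handle, z up out of it. Handle 14 (x) x 60 (y) x 36 mm high, on a white plate 140 (x) x 110 (y) x 8 mm. From here the plate's centre is 10 mm in -x, its top face 18 mm below, its underside 26 mm below.
- lip (a point): Tip of the hatch's orange lip: a tongue 4 mm thick, 90 mm wide, level with the plate's underside, reaching 18 mm in -x out of the plate. The point is at mid thickness (2 mm above the underside), 98 mm in -x and 24 mm below grip in the hatch's axes.
- edge (a point): Middle of the hatch's far edge, a rounded white nosing 5 mm thick, 2.5 mm above the underside; 64.5 mm in +x and 23.5 mm below grip in the hatch's axes. This edge goes down past the roller.
- screwdriver: Bystander, to be left alone: a screwdriver, about 170 mm long, lying flat between the case and the hatch places; origin at its underside's centre.
- drive: Bystander, to be left alone: a flat metal storage drive, 100 x 70 x 9 mm, beyond the screwdriver; origin at its underside's centre.
- mug: Bystander, to be left alone: a blue mug, 92 mm high; origin at its underside's centre.
- spray: Bystander, to be left alone: a small clear bottle, 120 mm high; origin at its underside's centre.
- mouse: Bystander, to be left alone: a black computer mouse, 105 x 60 x 33 mm; origin at its underside's centre.
- figurine: Bystander, to be left alone: a small yellow figurine, 83 mm high; origin at its underside's centre.
- notes: Bystander, to be left alone: a block of note paper, 75 x 75 x 40 mm; origin at its underside's centre.
Not all that is in view belongs to the job. Leave any pink or red look-alike of the part that bears grip alone.

How it is judged:
By the outcome, as a careful person would: the job done as asked, in the order asked, and still so for the second after the job is handed in, with the robot touching nothing.
It also fails if it takes over 72 s, if anything falls off the work surface, if the arm or the gripper's body presses on something with over 40 N, if the wrist force passes 120 N, or if a joint passes its speed limit or range.

### The arm

A 7-joint arm with a two-finger parallel gripper is mounted at the origin on the work surface. World frame = base frame: x ahead of the robot, y to its left, z up, the work surface at z = 0. Lengths are in m, angles in rad, forces in N, time in s.
With the tool pointing down it reaches from about 0.425 to 0.975 m from the base axis. Payload 16.7 kg.
Tool frame: the origin (TCP) lies where the fingers leave the gripper's body, on its centre line; the fingertips stand 73 mm ahead of it and the grasp point (between the pads) lies 54 mm ahead of it; z points along the fingers, y is the direction in which the jaws open and shut (so a half turn about z gives the same grasp; the last joint's range is limited). The gripper opens to 85 mm and grips with 20 to 120 N. Pads are 22 mm wide; open, the fingers measure 114 mm over their backs; the gripper's body (76 mm by 85 mm) begins 54 mm behind the grasp point. The pads swing forward as they close: fully open they stand 13 mm farther back than shut.
Start: joints at [1.002, 0.426, 0.074, 1.606, -0.034, 1.111, -0.067], TCP at [0.275, -0.616, 0.304] pointing down, gripper open.
Joint ranges: [-2.85, 2.85], [-0.5, 2.14], [-1.23, 1.37], [0.21, 2.46], [-1.02, 4.16], [0.16, 2.05], [-2.73, 2.73]. Speed limits (rad/s): [1.89, 1.89, 2.39, 2.39, 3.01, 3.01, 3.01].

### API

Orientations are given as a unit quaternion [x, y, z, w].
In Python, from rig import * gives the robot as it stands. The module is installed in compiled form; this text tells all that it offers.
- The arm moves only by the shell command python3 -m handwheel 'ROWS' [FORCE]. ROWS is text: rows parted by semicolons, each of 7 numbers parted by spaces: the turn, a rotation vector about the world's x, y, z in degrees, then the shift along the world's x, y, z in cm, then the finger opening in cm, from 0 to 8.54. In form: rx ry rz dx dy dz hand; .... A call has exactly 10 rows; each row is the pose to reach, as a shift and turn from the pose commanded when the call began; what a row does not reach only later rows make up. A row lasts 1/8 s, in which the tool goes at most 62.5 mm and 10.7 degrees, less where a joint would pass 70% of its speed; a pose out of reach is approached as far as the arm can. A call with a gripper value outside its range is refused whole. The fingers move at their own pace and stop on an object; FORCE is the grip in N (left out, the last holds). Time passes only in rows, so rows that repeat a pose let the fingers close, or fill a call up. It gives the time, the measured TCP pose, the force and the opening at its end, in the units of the state.
- get_state(): the state, without advancing time (a new reading comes with each control period).
- camera(name): name is "scene" or "top" or "wrist"; returns a dict with "color" (384x512x3 uint8, blue, green, red), "range_z" (384x512 float32, m along the optical axis (not along the pixel's ray), 0 where there is no reading), "intrinsics" (3x3 intrinsics, pixels), "rvec" (rotation vector, rad) and "tvec" (3), from world to camera coordinates, as OpenCV has them. Camera axes: x right, y down, z forward; pixel columns grow to the right and rows downward; lengths in m; the calibration is good to about 2 mm. A picture is of the moment at which its call begins.
- job_done(): hands the job in, once; it reports no verdict.
The state is a dict: "clock": time; "q": joint angles; "joint_vel": joint speeds; "effort": joint torques, N m; "tool_pos": TCP position; "orientation": TCP orientation; "force": force on the tool from outside, world axes, zero at the start; "ft_torque": the same for the moment, N m; "finger_gap": finger opening in m.
Only numpy, scipy, OpenCV 4.12 (cv2) and the standard library are available. Lean on these libraries where they do the work, as an engineer would, in place of code of your own. Each camera call takes 0.05 s, during which the arm holds its last target.

## Working session

There is one attempt and no reset: what is moved stays moved. The work goes in short steps, Python scripts to look and compute and a shell command to move; the robot and the scene stay as the last step left them, time stands still between calls to the robot, and variables do not carry over. Pictures are saved under pics/ and viewed, and the job is handed in when it is done.

```bash
mkdir -p pics; cat > h.py <<'E'
from rig import *
import numpy as np, cv2
from scipy.spatial.transform import Rotation as R
def cam(n):
    c=camera(n); c['R']=cv2.Rodrigues(np.array(c['rvec'],float))[0]; c['t']=np.array(c['tvec'],float).reshape(3); c['K']=np.array(c['intrinsics'],float); return c
def ray(c,u,v,z):
    d=c['R'].T@(np.linalg.inv(c['K'])@np.array([u,v,1.])); o=-c['R'].T@c['t']
    return o+d*(z-o[2])/d[2]
def pts(c):
    H,W=c['range_z'].shape; v,u=np.mgrid[:H,:W]; Z=c['range_z'].astype(float)
    P=np.stack([u,v,np.ones_like(u)],-1)@np.linalg.inv(c['K']).T*Z[...,None]
    return (P-c['t'])@c['R']
def proj(c,p):
    q=c['K']@(c['R']@np.array(p)+c['t']); return q[:2]/q[2]
E
python3 - <<'E'
from h import *
print(get_state())
import pickle
for n in ['scene','top']:
    c=cam(n); pickle.dump(c,open(n+'0.pkl','wb'))
    cv2.imwrite(f'pics/{n}0.png',cv2.resize(c['color'],(800,600),interpolation=cv2.INTER_CUBIC))
    print(n,-c['R'].T@c['t'],c['K'][0,0])
E
```

```text
{'clock': 0.0, 'q': array([ 1.00147965,  0.42670519,  0.07383747,  1.60660822, -0.03409408,
        1.11081518, -0.06709971]), 'joint_vel': array([ 5.00212611e-05, -2.04412063e-04, -6.02906466e-05,  1.08755939e-03,
        5.12164181e-04, -5.79562210e-04,  2.28580558e-03]), 'effort': array([-2.28577643e-03, -9.49808693e+01,  3.76000911e+00, -4.63526380e+01,
        1.92379730e-02,  9.92569694e-03,  2.62246664e-05]), 'tool_pos': array([ 0.27498031, -0.61609967,  0.30322749]), 'orientation': array([ 9.78051543e-01,  2.08362116e-01, -1.77757434e-04, -6.13287151e-04]), 'force': array([ 1.2649741 , -0.1550457 , -0.10816399]), 'ft_torque': array([ 0.04954582, -0.00460164, -0.07395244]), 'finger_gap': 0.0856389603293901}
scene [ 1.3174114  -0.60058762  1.03464536] 396.28816100303874
top [0.34551155 0.02068445 1.32355788] 466.15932739946055
```

View pics/scene0.png

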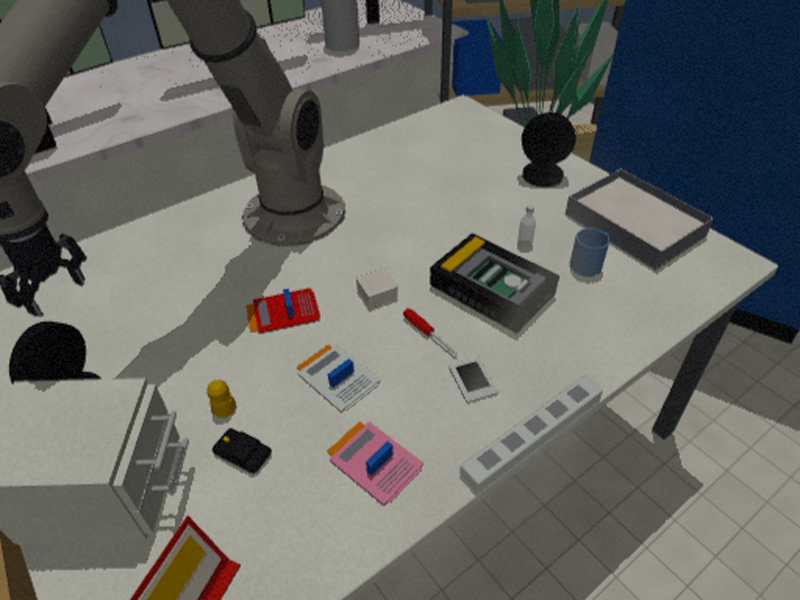

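View pics/top0.png

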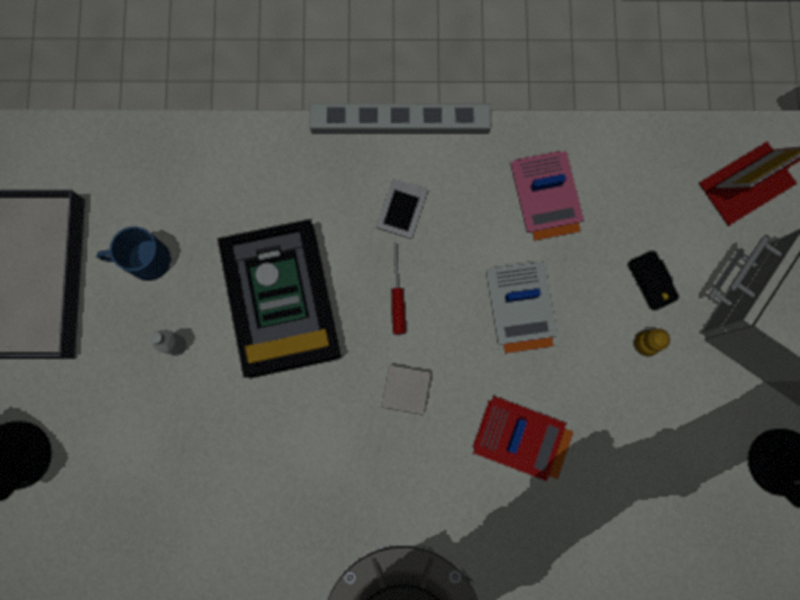

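The scene holds three look-alikes in the top picture: white (520,300), pink (548,190) and red (518,437). The white one fits the description: white plate, orange lip and blue handle. I'll confirm it with a crop and measure.

```bash
python3 - <<'E'
from h import *
import pickle
c=pickle.load(open('top0.pkl','rb')); im=c['color']
def crop(x0,x1,y0,y1,k): 
    a=cv2.resize(im[y0:y1,x0:x1],None,fx=k,fy=k,interpolation=cv2.INTER_CUBIC); return cv2.convertScaleAbs(a,alpha=1.8)
a=crop(300,370,155,235,5); b=crop(130,230,135,245,5)
H=max(a.shape[0],b.shape[0]); o=np.zeros((H,a.shape[1]+b.shape[1],3),np.uint8); o[:a.shape[0],:a.shape[1]]=a; o[:b.shape[0],a.shape[1]:]=b
o=o[:600,:800]; cv2.imwrite('pics/crop0.png',o); print(o.shape)
P=pts(c)
hsv=cv2.cvtColor(im,cv2.COLOR_BGR2HSV)
def rep(n,m,z,box):
    x0,x1,y0,y1=box; mm=np.zeros_like(m); mm[y0:y1,x0:x1]=m[y0:y1,x0:x1]
    cs,_=cv2.findContours(mm.astype(np.uint8),cv2.RETR_EXTERNAL,cv2.CHAIN_APPROX_NONE); k=max(cs,key=cv2.contourArea)
    r=cv2.minAreaRect(k); bp=np.array([ray(c,u,v,z)[:2] for u,v in cv2.boxPoints(r)])
    print(n,'px',r,'ctr',ray(c,*r[0],z)); print(bp.round(4).tolist()); 
    mk=np.zeros(m.shape,np.uint8); cv2.drawContours(mk,[k],-1,1,-1); q=P[(mk>0)&(c['range_z']>0)]; print('  z',np.percentile(q[:,2],[5,50,95]).round(4),'med',np.median(q,0).round(4))
h,s,v=hsv[...,0],hsv[...,1],hsv[...,2]
B=(312,360,160,230)
rep('handle',(h>100)&(h<130)&(s>120),.044,B)
rep('lip',(h>5)&(h<22)&(s>120),.004,B)
rep('plate',((s<60)&(v>135)),.008,B) if 0 else None
rep('ledge',(h>15)&(h<35)&(s>120)&(v>60),.071,(140,225,200,240))
print(hsv[165:230:6,330].tolist())
E
```

```text
(550, 800, 3)
handle px ((334.3399963378906, 188.37997436523438), (5.091169357299805, 21.496047973632812), 81.8698959350586) ctr [ 0.5773266  -0.21567107  0.044     ]
[[0.5802, -0.1849], [0.5887, -0.2449], [0.5744, -0.2464], [0.5659, -0.1866]]
  z [0.0322 0.0434 0.0483] med [ 0.5776 -0.2149  0.0434]
lip px ((337.8499755859375, 220.44996643066406), (5.656854629516602, 30.405593872070312), 81.8698959350586) ctr [ 0.49160307 -0.23024068  0.004     ]
[[0.4936, -0.1861], [0.5057, -0.2727], [0.4896, -0.2744], [0.4776, -0.188]]
  z [-0.0004  0.0042  0.0083] med [ 0.4915 -0.2303  0.0042]
ledge px ((183.0629119873047, 221.0018768310547), (10.959596633911133, 52.38626480102539), 77.6609115600586) ctr [0.48418434 0.2007468  0.071     ]
[[0.4838, 0.2726], [0.5137, 0.1354], [0.4846, 0.1287], [0.4549, 0.2656]]
  z [0.0674 0.0719 0.0762] med [0.4841 0.2006 0.0719]
[[47, 16, 113], [77, 17, 104], [90, 13, 95], [80, 15, 102], [110, 219, 84], [80, 14, 107], [75, 14, 107], [84, 13, 99], [111, 32, 55], [10, 139, 101], [12, 54, 94]]
```

View pics/crop0.png

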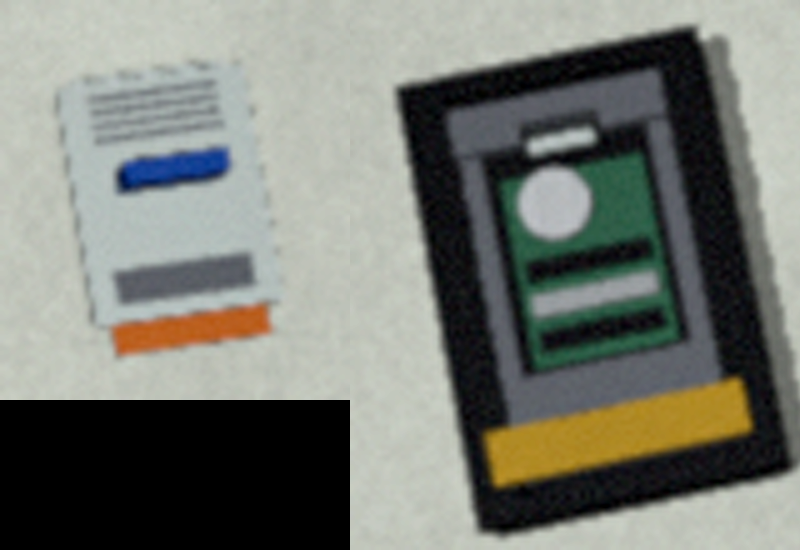

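The crop confirms it: the white plate is at crop (170,210), with the blue handle at (173,170) and the orange lip at the bottom (190,328). The case has its ledge towards the robot at (620,430) and the roller at (560,140). Next I'll move above the hatch and check the wrist view on the way.

```bash
python3 - <<'E'
from h import *
import pickle
c=pickle.load(open('top0.pkl','rb')); im=c['color']
hsv=cv2.cvtColor(im,cv2.COLOR_BGR2HSV); h,s,v=hsv[...,0].astype(int),hsv[...,1],hsv[...,2]
P=pts(c)
# case outline: dark
m=np.zeros(v.shape,np.uint8); m[130:250,130:228]=(v<70)[130:250,130:228]
m=cv2.morphologyEx(m,cv2.MORPH_CLOSE,np.ones((3,3)))
cs,_=cv2.findContours(((v<75)*(np.arange(512)[None]<228)*(np.arange(512)[None]>130)*(np.arange(384)[:,None]>130)*(np.arange(384)[:,None]<250)).astype(np.uint8),cv2.RETR_EXTERNAL,cv2.CHAIN_APPROX_NONE)
k=max(cs,key=cv2.contourArea); r=cv2.minAreaRect(k); b=np.array([ray(c,*p,.064)[:2] for p in cv2.boxPoints(r)]); print(r,b.round(4).tolist(),b.mean(0))
for i in range(4):
    d=b[(i+1)%4]-b[i]; print(np.linalg.norm(d),np.degrees(np.arctan2(d[1],d[0])))
w=cam('wrist'); cv2.imwrite('pics/w0.png',w['color']); st=get_state()
T=R.from_quat(st['orientation']); o=-w['R'].T@w['t']
print('cam in tool',T.inv().apply(o-st['tool_pos']),'axes in tool',(T.inv().as_matrix()@w['R'].T).round(3).tolist(),w['K'][0,0])
E
```

```text
((179.65908813476562, 190.51881408691406), (92.92842864990234, 68.68329620361328), 78.31063079833984) [[0.6776, 0.3338], [0.7172, 0.1483], [0.4627, 0.0943], [0.4258, 0.2747]] [0.57080968 0.21275855]
0.18968724003807128 -77.94292492236907
0.26019091072416395 -168.0293384245946
0.18415676176464643 101.53107780373966
0.25855122113660445 13.197480298926244
cam in tool [ 0.07236807  0.00045675 -0.06979684] axes in tool [[-0.0, -0.958, -0.287], [1.0, -0.0, 0.0], [-0.0, -0.287, 0.958]] 270.8420159934669
```

View pics/w0.png

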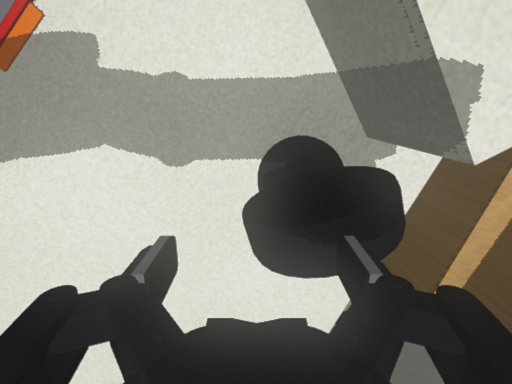

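```bash
python3 -m handwheel '0 0 9 3.5 5 0 8.5;0 0 18 7.5 10 0 8.5;0 0 28 11.3 15 0 8.5;0 0 38 15.1 20 0 8.5;0 0 47 19 25 0 8.5;0 0 57 22.6 30 0 8.5;0 0 66 26.4 35 0 8.5;0 0 75.5 30.2 40.1 0 8.5;0 0 75.5 30.2 40.1 0 8.5;0 0 75.5 30.2 40.1 0 8.5'
cat > see.py <<'E'
from h import *
import sys,pickle
n=sys.argv[1]; c=cam('wrist'); s=get_state(); pickle.dump((c,s),open(n+'.pkl','wb')); cv2.imwrite(f'pics/{n}.png',cv2.resize(c['color'],(800,600),interpolation=cv2.INTER_CUBIC))
print(s['clock'],s['tool_pos'].round(4),R.from_quat(s['orientation']).as_matrix().round(3).tolist(),s['force'].round(2),s['finger_gap'])
E
python3 see.py w1
```

```text
clock: 1.4
tool_pos: [0.5769, -0.2154, 0.3035]
orientation: [0.646, 0.763, -0.0, -0.0]
force: [0.6, -1.1, 0.0]
finger_gap: 0.0848
1.45 [ 0.5765 -0.2163  0.3036] [[-0.164, 0.986, -0.001], [0.986, 0.164, -0.0], [-0.0, -0.001, -1.0]] [-0.51  0.27  0.35] 0.08523770836906006
```

View pics/w1.png

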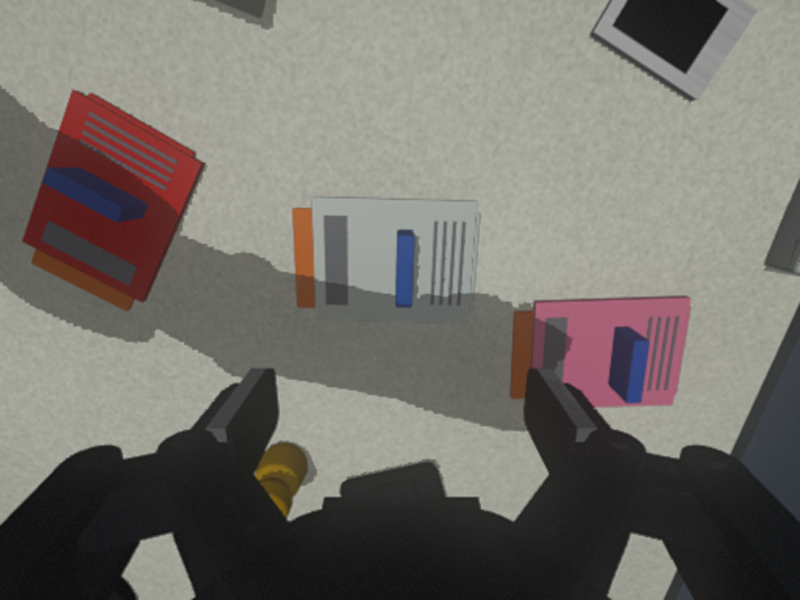

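The white hatch is in the centre of the view, with its handle at (405,268) and lip at (304,258). I'll measure it here, then move over to see the case.

```bash
python3 - <<'E'
from h import *
import pickle
c,s_=pickle.load(open('w1.pkl','rb')); im=c['color']
hsv=cv2.cvtColor(im,cv2.COLOR_BGR2HSV); h,s,v=[hsv[...,i].astype(int) for i in range(3)]
P=pts(c); win=np.zeros(h.shape,bool); win[120:215,180:312]=1
def mask(n,m,z):
    mm=(m&win).astype(np.uint8); cs,_=cv2.findContours(mm,cv2.RETR_EXTERNAL,cv2.CHAIN_APPROX_NONE); k=max(cs,key=cv2.contourArea)[:,0]
    w=np.array([ray(c,u,vv,z)[:2] for u,vv in k]).astype(np.float32); r=cv2.minAreaRect(w); b=cv2.boxPoints(r)
    print(n,np.array(r[0]).round(4),np.array(r[1]).round(4)); 
    for i in range(2):
        d=b[i+1]-b[i]; print('  ',np.linalg.norm(d).round(4),np.degrees(np.arctan2(d[1],d[0])).round(1))
    mk=np.zeros(h.shape,np.uint8); mk[k[:,1],k[:,0]]=1; cv2.drawContours(mk,[k[:,None]],-1,1,-1); q=P[(mk>0)]; print('  z',np.percentile(q[:,2],[5,50,95]).round(4))
blue=(h>100)&(h<130)&(s>120)
mask('handle all',blue,.044)
mask('handle top',blue&(abs(P[...,2]-.044)<.006),.044)
mask('lip',(h>3)&(h<22)&(s>150),.004)
zz=P[...,2]; w2=win.copy(); 
pl=(zz>.0045)&(zz<.02)&win
mask('plate',((h>70)&(s<45)|(h>100))&(s>12)&(zz>.004),.008)
E
python3 -m handwheel '0 0 0 0 5 1 8.5;0 0 0 0 11 2 8.5;0 0 0.5 0 17 3 8.5;0 0 1 0 23 3 8.5;0 0 1.5 0 29 3 8.5;0 0 2 0 35 3 8.5;0 0 2.5 0 40 3 8.5;0 0 3 0 40 3 8.5;0 0 3 0 40 3 8.5;0 0 3 0 40 3 8.5'
python3 see.py w2
```

```text
handle all [ 0.58   -0.2207] [0.0121 0.0565]
   0.0565 -81.6
   0.0121 8.4
  z [0.0428 0.0439 0.0451]
handle top [ 0.58   -0.2207] [0.0121 0.0565]
   0.0565 -81.6
   0.0121 8.4
  z [0.0428 0.0439 0.0451]
lip [ 0.4916 -0.2335] [0.015  0.0864]
   0.0864 -82.3
   0.015 7.7
  z [0.0027 0.0039 0.0052]
plate [ 0.5811 -0.2271] [0.0169 0.0697]
   0.0697 -81.9
   0.0169 8.1
  z [0.0091 0.0437 0.0451]
clock: 2.7
tool_pos: [0.5775, 0.1826, 0.3338]
orientation: [0.627, 0.779, -0.0, 0.0]
force: [0.0, 0.1, 0.1]
finger_gap: 0.0851
2.75 [0.5774 0.1828 0.3339] [[-0.214, 0.977, 0.0], [0.977, 0.214, -0.001], [-0.001, -0.0, -1.0]] [ 0.4   0.69 -0.16] 0.08485726266407392
```

View pics/w2.png

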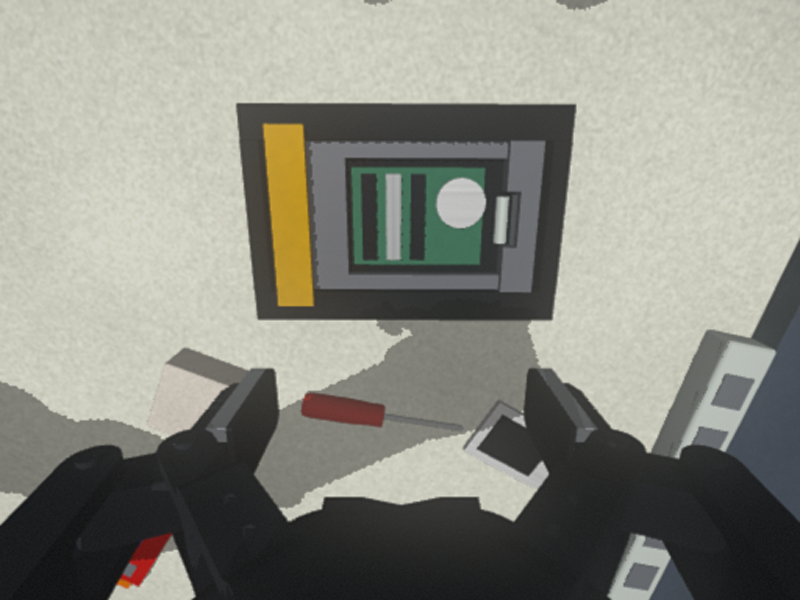

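The wrist view shows the case: yellow ledge (287,215), roller (502,220) and hatch opening (310–510, 140–290). I'll measure it in this same camera so that any calibration bias cancels.

```bash
python3 - <<'E'
from h import *
import pickle
c,s_=pickle.load(open('w2.pkl','rb')); im=c['color']
hsv=cv2.cvtColor(im,cv2.COLOR_BGR2HSV); h,s,v=[hsv[...,i].astype(int) for i in range(3)]
P=pts(c); win=np.zeros(h.shape,bool); win[55:210,140:380]=1
def mask(n,m,z):
    mm=(m&win).astype(np.uint8); cs,_=cv2.findContours(mm,cv2.RETR_EXTERNAL,cv2.CHAIN_APPROX_NONE); k=max(cs,key=cv2.contourArea)[:,0]
    w=np.array([ray(c,u,vv,z)[:2] for u,vv in k]).astype(np.float32); r=cv2.minAreaRect(w); b=cv2.boxPoints(r)
    print(n,'px',k.mean(0).round(0),np.array(r[0]).round(4),np.array(r[1]).round(4),b.round(4).tolist()); 
    for i in range(2):
        d=b[i+1]-b[i]; print('  ',np.linalg.norm(d).round(4),np.degrees(np.arctan2(d[1],d[0])).round(1))
    mk=np.zeros(h.shape,np.uint8); cv2.drawContours(mk,[k[:,None]],-1,1,-1); q=P[(mk>0)]; print('  z',np.percentile(q[:,2],[5,50,95]).round(4))
mask('ledge',(h>15)&(h<35)&(s>120),.071)
mask('case',P[...,2]>.050,.064)
win2=win.copy()
win[:]=0; win[118:162,310:332]=1
mask('roller',(v>150)&(s<60),.068)
E
```

```text
ledge px [185. 137.] [0.4848 0.1975] [0.0306 0.1394] [[0.4551999866962433, 0.26249998807907104], [0.484499990940094, 0.12620000541210175], [0.5144000053405762, 0.13259999454021454], [0.48510000109672546, 0.2689000070095062]]
   0.1394 -77.9
   0.0306 12.1
  z [0.0692 0.0709 0.0721]
case px [259. 132.] [0.5732 0.2161] [0.2519 0.1702] [[0.43220001459121704, 0.2727999985218048], [0.46799999475479126, 0.10639999806880951], [0.7142000198364258, 0.15940000116825104], [0.6783999800682068, 0.32580000162124634]]
   0.1702 -77.9
   0.2519 12.1
  z [0.046 0.063 0.071]
roller px [320. 140.] [0.6466 0.2324] [0.0078 0.0353] [[0.6389999985694885, 0.24879999458789825], [0.6464999914169312, 0.2143000066280365], [0.65420001745224, 0.2160000056028366], [0.6466000080108643, 0.25040000677108765]]
   0.0353 -77.7
   0.0078 12.3
  z [0.0655 0.0673 0.0687]
```

```bash
python3 -c "
from rig import *; s=get_state(); print(s['tool_pos'],s['clock'])"
python3 -m handwheel '0 0 -1 0 -5 0 5;0 0 -1.5 0 -11 -2 5;0 0 -2 0 -17 -5 5;0 0 -2.5 0 -23 -8 5;0 0 -3 0 -29 -11 5;0 0 -3.5 0.1 -35 -14 5;0 0 -4.3 0.2 -40.4 -16.5 5;0 0 -4.3 0.2 -40.4 -17.5 5;0 0 -4.3 0.2 -40.4 -17.5 5;0 0 -4.3 0.2 -40.4 -17.5 5' 40
python3 see.py w3
```

```text
[0.5774349  0.18281222 0.33391121] 2.75
clock: 4.0
tool_pos: [0.5796, -0.218, 0.1598]
orientation: [0.654, 0.757, 0.0, 0.0]
force: [-0.5, -0.0, 0.1]
finger_gap: 0.0496
4.05 [ 0.5797 -0.2178  0.16  ] [[-0.145, 0.989, 0.001], [0.989, 0.145, 0.0], [-0.0, 0.001, -1.0]] [-0.19  0.77  0.71] 0.05024728683496068
```

View pics/w3.png

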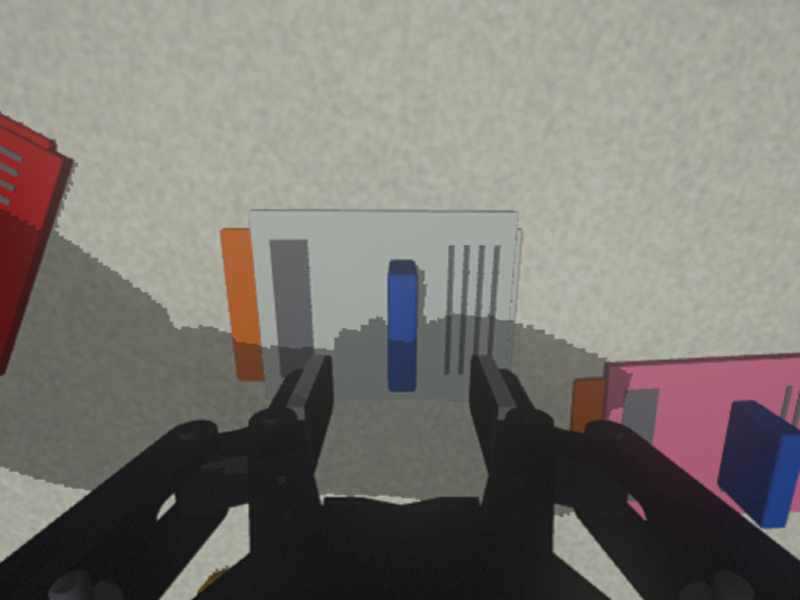

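The handle (402,330) is centred between the fingers, and the orange lip is at (243,305). One more close measurement, then descend.

```bash
python3 - <<'E'
from h import *
import pickle
c,s_=pickle.load(open('w3.pkl','rb')); im=c['color']
hsv=cv2.cvtColor(im,cv2.COLOR_BGR2HSV); h,s,v=[hsv[...,i].astype(int) for i in range(3)]
P=pts(c)
def mask(n,m,z,box):
    win=np.zeros(h.shape,bool); win[box[2]:box[3],box[0]:box[1]]=1
    mm=(m&win).astype(np.uint8); cs,_=cv2.findContours(mm,cv2.RETR_EXTERNAL,cv2.CHAIN_APPROX_NONE); k=max(cs,key=cv2.contourArea)[:,0]
    w=np.array([ray(c,u,vv,z)[:2] for u,vv in k]).astype(np.float32); r=cv2.minAreaRect(w); b=cv2.boxPoints(r)
    print(n,np.array(r[0]).round(4),np.array(r[1]).round(4))
    for i in range(2):
        d=b[i+1]-b[i]; print('  ',np.linalg.norm(d).round(4),np.degrees(np.arctan2(d[1],d[0])).round(1))
blue=(h>100)&(h<130)&(s>120)
mask('handle top',blue&(abs(P[...,2]-.044)<.004),.044,(230,280,160,260))
mask('lip',(h>3)&(h<22)&(s>150),.004,(135,175,140,250))
E
```

```text
handle top [ 0.5803 -0.2201] [0.0124 0.0576]
   0.0576 -82.1
   0.0124 7.9
lip [ 0.4917 -0.2331] [0.0152 0.0875]
   0.0875 -81.9
   0.0152 8.1
```

```bash
python3 -m handwheel '0 0 0 0 -0.3 -2 5;0 0 0 0 -0.3 -4 5;0 0 0 0 -0.3 -6 5;0 0 0 0 -0.3 -7.5 5;0 0 0 0 -0.3 -7.5 0;0 0 0 0 -0.3 -7.5 0;0 0 0 0 -0.3 -7.5 0;0 0 0 0 -0.3 -7.5 0;0 0 0 0 -0.3 -7.5 0;0 0 0 0 -0.3 -7.5 0' 60
python3 see.py w4
```

```text
clock: 5.3
tool_pos: [0.5792, -0.2225, 0.0843]
orientation: [0.654, 0.756, 0.0, 0.0]
force: [-2.3, -1.0, 6.2]
finger_gap: 0.0136
5.35 [ 0.5792 -0.2225  0.0844] [[-0.143, 0.99, 0.0], [0.99, 0.143, -0.0], [-0.0, 0.0, -1.0]] [-2.38  0.17  6.91] 0.013319166039821952
```

```bash
cat > plan.py <<'E'
from h import *
YAW=12.1; C=np.array([.5732,.2161]); LE=-.0747
def target(lx,lz,th,y=.0003,off=(.098,-.002,.0844),cyaw=YAW):
    """TCP pose for lip bottom corner at case x=LE+lx, height lz, tilt th deg"""
    Rc=R.from_euler('z',cyaw,degrees=True); Rt=Rc*R.from_euler('y',-th,degrees=True)
    p=Rc.apply([LE+lx,y,0])+[C[0],C[1],lz]+Rt.apply(off)
    T=Rt.as_matrix()@np.array([[0,1,0],[1,0,0],[0,0,-1.]])  # tool axes x=hatch y,y=hatch x
    return p,R.from_matrix(T)
def delta(p,T,s=None):
    s=s or get_state(); D=T*R.from_quat(s['orientation']).inv()
    print('turn',D.as_rotvec(degrees=True).round(2),'shift cm',((p-s['tool_pos'])*100).round(2),'abs',p.round(4))
E
python3 - <<'E'
from plan import *
delta(*target(.014,.100,12))
delta(*target(.014,.062,12))
E
python3 -m handwheel '0 0 0 0 0 1 0;0 0 0 0 0 3 0;0 0 0 0 0 6 0;0 0 0 0 0 9 0;0 0 0 0 0 11 0;0 0 0 0 0 11 0;0 0 0 0 0 11 0;0 0 0 0 0 11 0;0 0 0 0 0 11 0;0 0 0 0 0 11 0'
python3 see.py w5
```

```text
turn [  2.13 -11.79   3.85] shift cm [ 1.15 44.06 11.86] abs [0.5908 0.2181 0.2029]
turn [  2.13 -11.79   3.85] shift cm [ 1.15 44.06  8.06] abs [0.5908 0.2181 0.1649]
clock: 6.6
tool_pos: [0.579, -0.2223, 0.1935]
orientation: [0.654, 0.756, -0.0, -0.0]
force: [0.7, -0.4, -3.1]
finger_gap: 0.0129
6.65 [ 0.579  -0.2223  0.1936] [[-0.144, 0.99, -0.0], [0.99, 0.144, 0.0], [0.0, -0.0, -1.0]] [-0.1  -0.85 -2.23] 0.012880808109274229
```

View pics/w5.png

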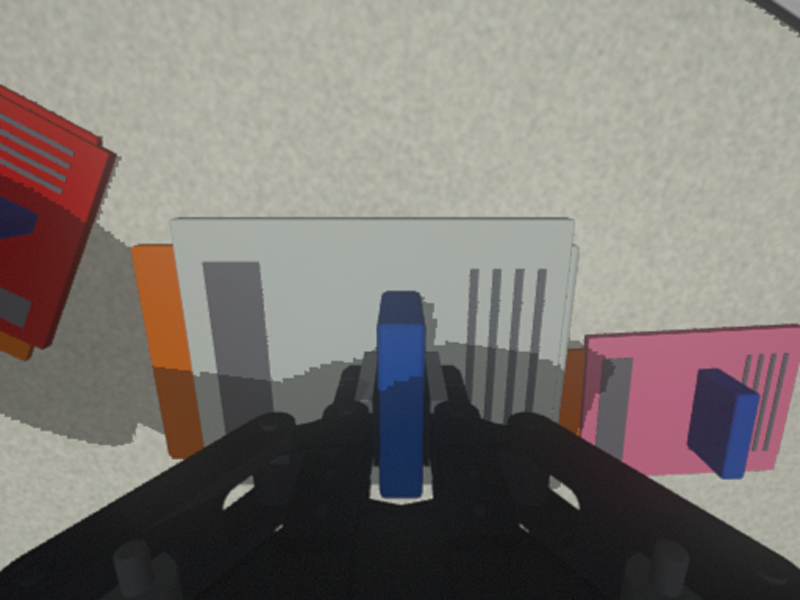

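The hatch is held, with the handle (400,390) between the pads and the lip at (165,350). I'll check its pose in the tool frame from the wrist depth.

```bash
cat > held.py <<'E'
from h import *
import pickle,sys
def held(n,box=(80,140,150,300)):
    c,st=pickle.load(open(n+'.pkl','rb')); im=c['color']
    hsv=cv2.cvtColor(im,cv2.COLOR_BGR2HSV); h,s,v=[hsv[...,i].astype(int) for i in range(3)]
    P=pts(c); T=R.from_quat(st['orientation']); Q=T.inv().apply((P-st['tool_pos']).reshape(-1,3)).reshape(P.shape)
    hat=np.stack([Q[...,1],Q[...,0],-Q[...,2]],-1) # hatch-like axes about TCP
    m=(h<22)&(s>150); w=np.zeros_like(m); w[box[2]:box[3],box[0]:box[1]]=1; m&=w
    q=hat[m]; r=cv2.minAreaRect(q[:,:2].astype(np.float32)); print('lip',np.array(r[0]).round(4),np.array(r[1]).round(4),'ang',round(r[2],1),'z',np.median(q[:,2]).round(4),'xmin',np.percentile(q[:,0],2).round(4))
    b=(h>100)&(h<130)&(s>120)&(abs(hat[...,0])<.012)&(hat[...,2]>-.045); q=hat[b]; 
    if len(q): print('handle top',np.percentile(q,[2,50,98],0).round(4).tolist())
    pl=(s<45)&(v>60)&(abs(hat[...,2]+.076)<.008)&(hat[...,0]>-.1)&(hat[...,0]<.07)
    q=hat[pl]; A=np.c_[q[:,:2],np.ones(len(q))]; k=np.linalg.lstsq(A,q[:,2],rcond=None)[0]; print('plate n',len(q),'slopes deg',np.degrees(k[:2]).round(2),'z',k[2].round(4),'ext',np.percentile(q[:,:2],[.5,99.5],0).round(4).tolist())
if __name__=='__main__': held(sys.argv[1])
E
python3 held.py w5
```

```text
lip [-0.0699  0.031 ] [0.1495 0.0616] ang 53.2 z -0.0805 xmin -0.0972
handle top [[-0.0069, -0.0255, -0.042], [-0.0007, 0.0053, -0.0407], [0.0059, 0.0304, -0.0395]]
plate n 27577 slopes deg [-0.18 -0.21] z -0.0765 ext [[-0.0793, -0.0452], [0.0624, 0.0561]]
```

```bash
python3 - <<'E'
from plan import *
delta(*target(.014,.100,12))
E
```

```text
turn [  2.11 -11.84   3.83] shift cm [ 1.18 44.05  0.93] abs [0.5908 0.2181 0.2029]
```

```bash
python3 -m handwheel '0 -1 0.4 0 3 1 0;0.4 -3 1 0.2 8.5 1.5 0;0.8 -5 1.6 0.4 14.5 1.5 0;1.2 -7 2.3 0.6 20.5 1.5 0;1.6 -9 3 0.8 26.5 1.5 0;2 -11 3.6 1 32.5 1.5 0;2.1 -11.8 3.8 1.2 38.5 1 0;2.1 -11.8 3.8 1.2 42.5 1 0;2.1 -11.8 3.8 1.2 44 0.9 0;2.1 -11.8 3.8 1.2 44 0.9 0'
python3 see.py w6; python3 - <<'E'
from plan import *
delta(*target(.014,.100,12))
c=cam('scene'); cv2.imwrite('pics/s1.png',cv2.resize(c['color'][120:270,200:420],(800,545),interpolation=cv2.INTER_CUBIC))
E
```

```text
clock: 7.9
tool_pos: [0.5905, 0.2189, 0.203]
orientation: [0.625, 0.774, 0.081, 0.066]
force: [0.4, -0.1, -2.8]
finger_gap: 0.0133
7.95 [0.5908 0.2173 0.2029] [[-0.209, 0.957, 0.203], [0.978, 0.205, 0.043], [-0.001, 0.207, -0.978]] [-0.17 -0.08 -2.32] 0.013187017424471528
turn [ 0.04 -0.03  0.02] shift cm [-0.    0.08  0.01] abs [0.5908 0.2181 0.2029]
```

View pics/w6.png

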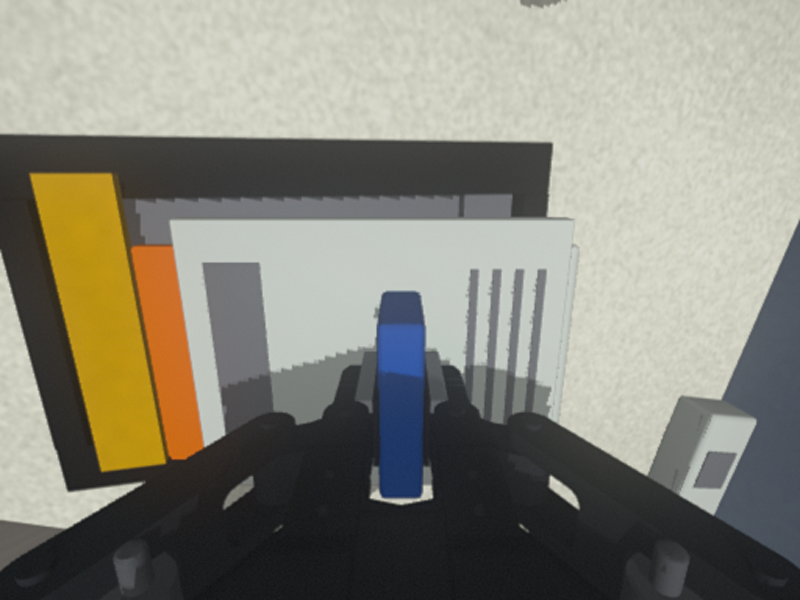

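View pics/s1.png

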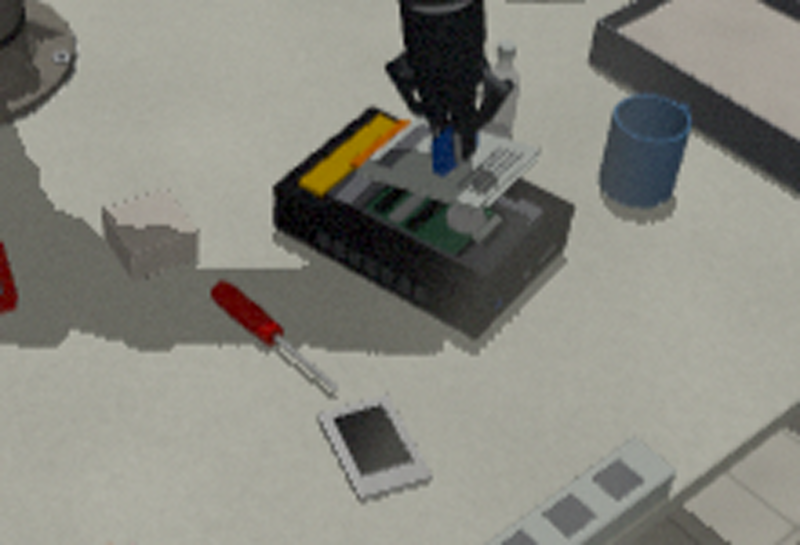

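The tilted hatch hangs above the opening, with its lip (165,350) just on the +x side of the ledge edge (140,320). I'll check relative offsets from this view.

```bash
cat > rel.py <<'E'
from plan import *
import pickle,sys
c,st=pickle.load(open(sys.argv[1]+'.pkl','rb')); im=c['color']
hsv=cv2.cvtColor(im,cv2.COLOR_BGR2HSV); h,s,v=[hsv[...,i].astype(int) for i in range(3)]
P=pts(c); Rc=R.from_euler('z',YAW,degrees=True); X=Rc.inv().apply((P-[C[0],C[1],0]).reshape(-1,3)).reshape(P.shape)
def f(n,m):
    q=X[m]; print(n,m.sum(),'p1,50,99',(np.percentile(q,[1,50,99],0)*1000).round(1).tolist()); return q
yl=(h>=22)&(h<35)&(s>120)&(abs(X[...,2]-.071)<.006); q=f('ledge',yl)
for y in (-.06,-.04,-.02,0,.02,.04,.06):
    k=abs(q[:,1]-y)<.004
    if k.sum()>5: print('  y',y,'edge x',(q[k,0].max()*1000).round(1))
f('orange',(h<20)&(s>150)&(X[...,2]>.05))
f('white',(s<45)&(v>60)&(X[...,2]>.095))
b=(h>100)&(h<130)&(s>120)&(X[...,2]>.1); f('handle',b)
E
python3 rel.py w6; python3 held.py w6
```

```text
ledge 8930 p1,50,99 [[-104.7, -67.9, 69.3], [-90.7, 11.0, 70.9], [-76.1, 69.1, 72.6]]
  y -0.06 edge x -75.6
  y -0.04 edge x -75.7
  y -0.02 edge x -76.0
  y 0 edge x -75.6
  y 0.02 edge x -75.8
  y 0.04 edge x -75.5
  y 0.06 edge x -75.6
orange 3521 p1,50,99 [[-76.1, -44.4, 66.4], [-54.5, 5.8, 105.6], [-46.8, 44.9, 108.2]]
white 30022 p1,50,99 [[-43.8, -26.6, 111.7], [16.6, 23.5, 126.2], [94.1, 71.5, 271.3]]
handle 3138 p1,50,99 [[19.1, -27.0, 161.0], [25.2, 4.3, 163.3], [31.9, 30.0, 165.3]]
lip [-0.0917  0.0177] [0.1993 0.079 ] ang 53.1 z -0.0803 xmin -0.1197
handle top [[-0.0068, -0.0239, -0.0416], [-0.0006, 0.0068, -0.0403], [0.0058, 0.0321, -0.0391]]
plate n 27672 slopes deg [-0.17 -0.2 ] z -0.0762 ext [[-0.0794, -0.0433], [0.0625, 0.0578]]
```

Lateral alignment is good: the lip centre and ledge centre agree within 0.3 mm in y. Now I'll ease the tilt to about 10° and come down near the pocket floor.

```bash
sed -i 's/LE=-.0747/LE=-.0754/' plan.py; python3 - <<'E'
from plan import *
delta(*target(.013,.060,10)); delta(*target(.013,.057,10))
E
```

```text
turn [-0.36  1.93  0.1 ] shift cm [ 0.15  0.21 -4.27] abs [0.5926 0.2185 0.1601]
turn [-0.36  1.93  0.1 ] shift cm [ 0.15  0.21 -4.57] abs [0.5926 0.2185 0.1571]
```

```bash
python3 -m handwheel '0 0 0 0 0 -0.5 0;-0.1 0.5 0 0 0 -1.5 0;-0.2 1 0 0.1 0.1 -2.5 0;-0.4 1.9 0.1 0.15 0.1 -3.2 0;-0.4 1.9 0.1 0.15 0.1 -3.7 0;-0.4 1.9 0.1 0.15 0.1 -4 0;-0.4 1.9 0.1 0.15 0.1 -4.3 0;-0.4 1.9 0.1 0.15 0.1 -4.3 0;-0.4 1.9 0.1 0.15 0.1 -4.3 0;-0.4 1.9 0.1 0.15 0.1 -4.3 0'
python3 see.py w7; python3 rel.py w7
```

```text
clock: 9.25
tool_pos: [0.5926, 0.2187, 0.1601]
orientation: [0.626, 0.775, 0.068, 0.055]
force: [0.9, 0.4, -1.5]
finger_gap: 0.0129
9.3 [0.5927 0.2186 0.1601] [[-0.211, 0.963, 0.171], [0.978, 0.207, 0.037], [-0.0, 0.175, -0.985]] [-0.47  0.1  -1.91] 0.013136177790364339
ledge 12052 p1,50,99 [[-104.5, -62.0, 67.8], [-89.0, 9.5, 70.9], [-75.7, 68.9, 72.4]]
  y -0.06 edge x -80.7
  y -0.04 edge x -75.2
  y -0.02 edge x -75.1
  y 0 edge x -75.1
  y 0.02 edge x -75.4
  y 0.04 edge x -75.0
  y 0.06 edge x -75.0
orange 3332 p1,50,99 [[-62.5, -43.3, 63.0], [-55.2, 5.6, 65.3], [-47.9, 44.0, 67.6]]
white 4207 p1,50,99 [[-29.9, -14.8, 95.0], [43.6, 9.0, 161.8], [90.4, 70.8, 228.9]]
handle 3167 p1,50,99 [[19.8, -28.6, 118.0], [26.0, 3.1, 120.2], [32.7, 29.1, 122.1]]
```

View pics/w7.png

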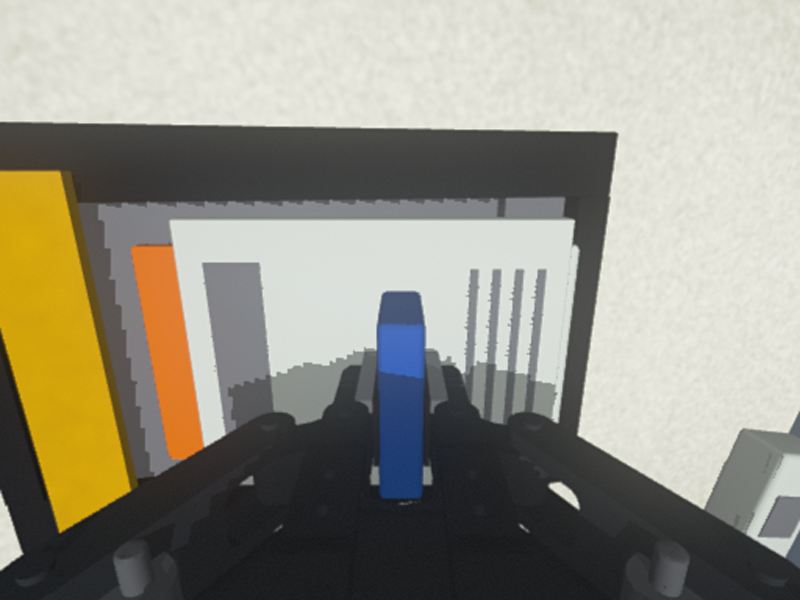

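The lip (165,350) is about 12.5 mm clear of the ledge edge, and its underside is about 3 mm above the floor. I'll lower a little and start sliding in.

```bash
python3 -m handwheel '0 0 0 0 0 -0.1 0;0 0 0 0 0 -0.2 0;0 0 0 0 0 -0.25 0;0 0 0 -0.3 -0.06 -0.25 0;0 0 0 -0.7 -0.15 -0.25 0;0 0 0 -1.1 -0.24 -0.25 0;0 0 0 -1.5 -0.32 -0.25 0;0 0 0 -1.8 -0.39 -0.25 0;0 0 0 -1.8 -0.39 -0.25 0;0 0 0 -1.8 -0.39 -0.25 0'
python3 see.py w8; python3 rel.py w8
```

```text
clock: 10.55
tool_pos: [0.5747, 0.2148, 0.1575]
orientation: [0.626, 0.775, 0.068, 0.055]
force: [-0.3, -0.4, -2.5]
finger_gap: 0.0131
10.6 [0.5747 0.2147 0.1574] [[-0.211, 0.963, 0.171], [0.978, 0.207, 0.037], [-0.0, 0.174, -0.985]] [-0.33 -1.25 -1.06] 0.013384845938431388
ledge 12010 p1,50,99 [[-104.8, -50.6, 69.4], [-91.1, 20.4, 70.9], [-76.1, 69.8, 72.5]]
  y -0.06 edge x -100.7
  y -0.04 edge x -75.5
  y -0.02 edge x -75.5
  y 0 edge x -75.8
  y 0.02 edge x -75.8
  y 0.04 edge x -75.7
  y 0.06 edge x -75.7
orange 2618 p1,50,99 [[-77.1, -42.5, 61.1], [-72.0, 6.3, 63.0], [-66.2, 44.3, 66.7]]
white 3203 p1,50,99 [[-49.4, -10.1, 96.2], [14.9, 8.7, 165.2], [57.7, 70.7, 226.3]]
handle 3171 p1,50,99 [[1.4, -28.6, 115.3], [7.6, 3.0, 117.6], [14.3, 29.1, 119.5]]
```

View pics/w8.png

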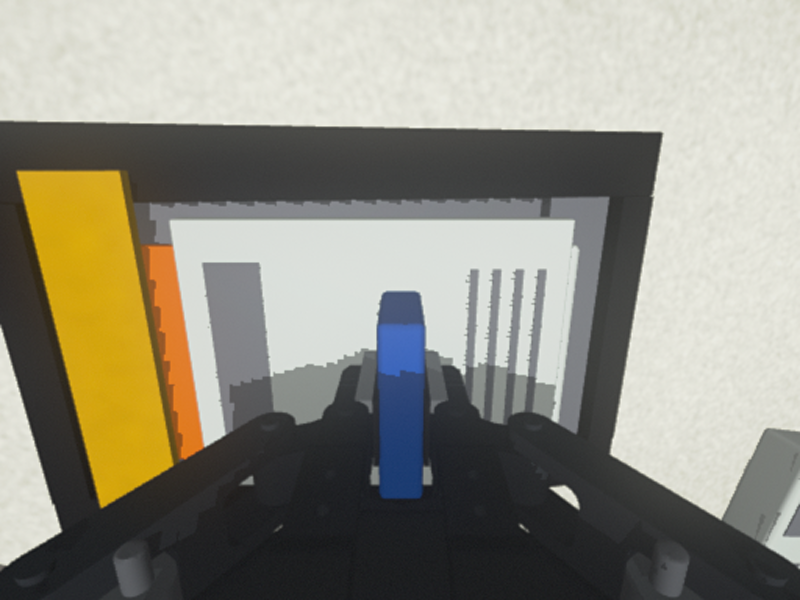

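The lip has gone about 5 mm under the ledge at (160,350) with no contact force. I'll continue inward.

```bash
python3 -m handwheel '0 0 0 -0.1 -0.02 0 0;0 0 0 -0.2 -0.04 0 0;0 0 0 -0.3 -0.06 0 0;0 0 0 -0.4 -0.08 0 0;0 0 0 -0.5 -0.11 0 0;0 0 0 -0.55 -0.12 0 0;0 0 0 -0.6 -0.13 0 0;0 0 0 -0.6 -0.13 0 0;0 0 0 -0.6 -0.13 0 0;0 0 0 -0.6 -0.13 0 0'
python3 -c "
from rig import *
for i in range(3): s=get_state(); print(s['force'],s['ft_torque'],s['tool_pos'])"
```

```text
clock: 11.85
tool_pos: [0.5686, 0.2135, 0.1574]
orientation: [0.626, 0.775, 0.068, 0.055]
force: [0.2, -0.5, -2.4]
finger_gap: 0.0133
[ 0.15848108 -0.50109644 -2.36470891] [-0.04867136  0.27800003 -0.03447992] [0.56860117 0.21347557 0.15739302]
[ 0.15848108 -0.50109644 -2.36470891] [-0.04867136  0.27800003 -0.03447992] [0.56860117 0.21347557 0.15739302]
[ 0.15848108 -0.50109644 -2.36470891] [-0.04867136  0.27800003 -0.03447992] [0.56860117 0.21347557 0.15739302]
```

```bash
python3 -m handwheel '0 0 0 -0.02 0 0 0;0 0 0 -0.05 -0.01 0 0;0 0 0 -0.07 -0.02 0 0;0 0 0 -0.1 -0.02 0 0;0 0 0 -0.1 -0.02 0 0;0 0 0 -0.1 -0.02 0 0;0 0 0 -0.1 -0.02 0 0;0 0 0 -0.1 -0.02 0 0;0 0 0 -0.1 -0.02 0 0;0 0 0 -0.1 -0.02 0 0'
python3 -m handwheel '0 0 0 -0.02 0 0 0;0 0 0 -0.05 -0.01 0 0;0 0 0 -0.07 -0.02 0 0;0 0 0 -0.1 -0.02 0 0;0 0 0 -0.1 -0.02 0 0;0 0 0 -0.1 -0.02 0 0;0 0 0 -0.1 -0.02 0 0;0 0 0 -0.1 -0.02 0 0;0 0 0 -0.1 -0.02 0 0;0 0 0 -0.1 -0.02 0 0'
```

```text
clock: 13.1
tool_pos: [0.5676, 0.2132, 0.1574]
orientation: [0.626, 0.775, 0.068, 0.055]
force: [-0.2, 0.8, -2.0]
finger_gap: 0.0132
clock: 14.35
tool_pos: [0.5672, 0.2132, 0.1578]
orientation: [0.626, 0.775, 0.069, 0.055]
force: [5.4, 0.9, -1.5]
finger_gap: 0.0134
```

The tool feels about 5 N in +x at the expected depth of about 13 mm, so the lip is at the back wall. Next I'll plan the swing about the lip's lower corner.

```bash
python3 - <<'E'
from plan import *
s=get_state(); T=R.from_quat(s['orientation']); M=T.as_matrix(); hx,hy,hz=M[:,1],M[:,0],-M[:,2]
corner=s['tool_pos']-.098*hx+.002*hy-.0844*hz
Rc=R.from_euler('z',YAW,degrees=True); k=Rc.inv().apply(corner-[C[0],C[1],0]); print('corner case',k*1000,'tilt',np.degrees(np.arcsin(hx[2])),'yaw',np.degrees(np.arctan2(hx[1],hx[0])), 'roll',np.degrees(hy[2]),s['force'])
for th,lz in((9,.0568),(8,.0566),(7,.0564),(6,.0562),(5,.0562),(4,.0561),(3,.056),(2,.056),(1,.056),(0,.056)):
    p,_T=target(k[0]-LE,lz,th,y=.0003); print(th,end=' '); delta(p,_T,s)
E
```

```text
corner case [-88.16705322   0.36656012  57.46660925] tilt 10.11578508889845 yaw 12.155820146723313 roll 0.01440050608402793 [ 5.39668762  0.86950345 -1.52167187]
9 turn [-0.25  1.09 -0.06] shift cm [ 0.19  0.03 -0.23] abs [0.5691 0.2135 0.1555]
8 turn [-0.46  2.07 -0.06] shift cm [ 0.36  0.06 -0.39] abs [0.5708 0.2138 0.1538]
7 turn [-0.67  3.04 -0.06] shift cm [ 0.52  0.1  -0.57] abs [0.5724 0.2142 0.1521]
6 turn [-0.88  4.02 -0.06] shift cm [ 0.69  0.13 -0.74] abs [0.574  0.2145 0.1504]
5 turn [-1.09  5.   -0.06] shift cm [ 0.85  0.17 -0.89] abs [0.5756 0.2149 0.1488]
4 turn [-1.3   5.98 -0.06] shift cm [ 1.    0.2  -1.06] abs [0.5772 0.2152 0.1471]
3 turn [-1.51  6.95 -0.06] shift cm [ 1.16  0.24 -1.24] abs [0.5787 0.2155 0.1454]
2 turn [-1.72  7.93 -0.06] shift cm [ 1.31  0.27 -1.4 ] abs [0.5802 0.2159 0.1438]
1 turn [-1.93  8.91 -0.06] shift cm [ 1.46  0.3  -1.57] abs [0.5817 0.2162 0.1421]
0 turn [-2.14  9.89 -0.06] shift cm [ 1.6   0.33 -1.74] abs [0.5832 0.2165 0.1404]
```

```bash
python3 -m handwheel '-0.1 0.5 0 0.1 0.02 -0.1 0;-0.2 1.1 0 0.19 0.03 -0.19 0;-0.3 1.6 0 0.27 0.05 -0.27 0;-0.45 2.1 0 0.36 0.06 -0.35 0;-0.55 2.5 0 0.44 0.08 -0.44 0;-0.65 3 0 0.52 0.1 -0.53 0;-0.75 3.5 0 0.6 0.11 -0.61 0;-0.9 4 0 0.69 0.13 -0.7 0;-0.9 4 0 0.69 0.13 -0.7 0;-0.9 4 0 0.69 0.13 -0.7 0'
python3 see.py w9
```

```text
clock: 15.6
tool_pos: [0.574, 0.2146, 0.1507]
orientation: [0.627, 0.777, 0.041, 0.033]
force: [4.3, 2.1, 0.7]
finger_gap: 0.0132
15.65 [0.5739 0.2146 0.1507] [[-0.211, 0.972, 0.102], [0.978, 0.21, 0.022], [-0.0, 0.104, -0.995]] [ 5.23  2.34 -0.34] 0.013242558214004847
```

View pics/w9.png

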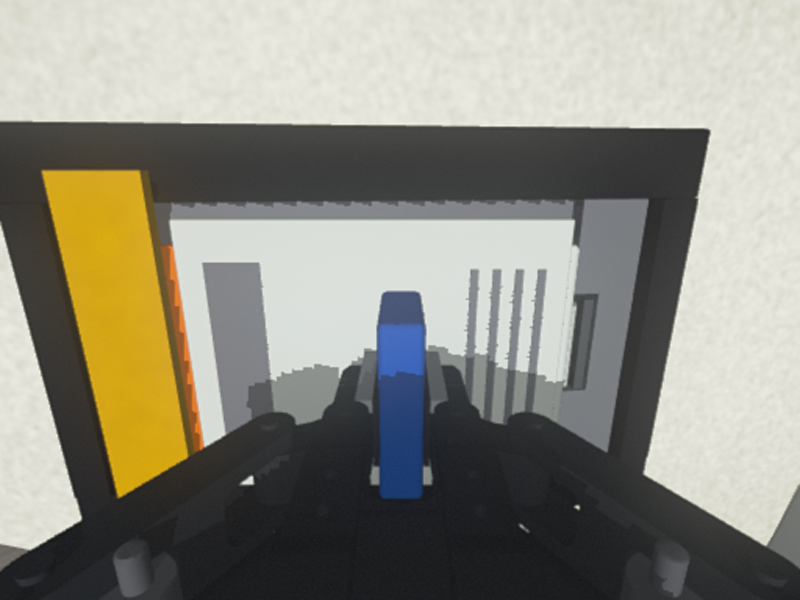

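The lip stays under the ledge (thin orange strip at (180,350)), and the far edge hovers over the roller (580,340). The preload is a steady 5 N. I'll swing on to about 3°.

```bash
python3 -m handwheel '-0.1 0.4 0 0.07 0.01 -0.07 0;-0.2 0.8 0 0.13 0.03 -0.14 0;-0.25 1.2 0 0.2 0.04 -0.2 0;-0.35 1.6 0 0.26 0.06 -0.27 0;-0.4 2 0 0.33 0.07 -0.34 0;-0.5 2.4 0 0.4 0.08 -0.41 0;-0.63 2.9 0 0.47 0.1 -0.5 0;-0.63 2.9 0 0.47 0.1 -0.5 0;-0.63 2.9 0 0.47 0.1 -0.5 0;-0.63 2.9 0 0.47 0.1 -0.5 0'
cat > st.py <<'E'
from plan import *
s=get_state(); M=R.from_quat(s['orientation']).as_matrix(); hx,hy,hz=M[:,1],M[:,0],-M[:,2]
Rc=R.from_euler('z',YAW,degrees=True)
f=lambda v:(Rc.inv().apply(s['tool_pos']+v[0]*hx+v[1]*hy+v[2]*hz-[C[0],C[1],0])*1000).round(1)
print('corner',f((-.098,.002,-.0844)),'edge bottom',f((.0645,.002,-.0844)),'tilt',np.degrees(np.arcsin(hx[2])).round(2),'F case',Rc.inv().apply(s['force']).round(1),'M',Rc.inv().apply(s['ft_torque']).round(2))
E
python3 st.py
```

```text
clock: 16.9
tool_pos: [0.5784, 0.2155, 0.1457]
orientation: [0.628, 0.778, 0.02, 0.017]
force: [5.3, 2.4, 4.5]
finger_gap: 0.0132
corner [-88.4   0.2  56.2] edge bottom [73.9  0.4 64.8] tilt 3.02 F case [5.7 1.2 4.5] M [ 0.13 -1.06  0.  ]
```

The hatch has met the roller: the edge underside is about 8.8 mm above the rests and Fz is rising. I'll press on in small steps.

```bash
python3 -m handwheel '-0.05 0.25 0 0.04 0.01 -0.04 0;-0.1 0.5 0 0.08 0.02 -0.09 0;-0.15 0.75 0 0.12 0.02 -0.13 0;-0.2 1 0 0.16 0.03 -0.18 0;-0.25 1.25 0 0.2 0.04 -0.22 0;-0.3 1.5 0 0.24 0.05 -0.27 0;-0.35 1.75 0 0.28 0.06 -0.31 0;-0.42 2 0 0.31 0.07 -0.36 0;-0.42 2 0 0.31 0.07 -0.36 0;-0.42 2 0 0.31 0.07 -0.36 0'
python3 st.py
```

```text
clock: 18.15
tool_pos: [0.5816, 0.2162, 0.1419]
orientation: [0.628, 0.778, 0.006, 0.005]
force: [7.7, 3.0, 0.3]
finger_gap: 0.0133
corner [-88.4   0.2  55.8] edge bottom [74.1  0.4 58.6] tilt 0.96 F case [8.2 1.3 0.3] M [ 0.22 -1.09 -0.04]
```

```bash
python3 -m handwheel '-0.05 0.25 0 0.05 0.01 -0.04 0;-0.1 0.5 0 0.1 0.02 -0.09 0;-0.15 0.75 0 0.14 0.02 -0.13 0;-0.2 1 0 0.18 0.03 -0.17 0;-0.2 1.1 0 0.18 0.03 -0.2 0;-0.2 1.1 0 0.18 0.03 -0.2 0;-0.2 1.1 0 0.18 0.03 -0.2 0;-0.2 1.1 0 0.18 0.03 -0.2 0;-0.2 1.1 0 0.18 0.03 -0.2 0;-0.2 1.1 0 0.18 0.03 -0.2 0'
python3 st.py; python3 see.py w10; python3 rel.py w10
```

```text
clock: 19.4
tool_pos: [0.5831, 0.2165, 0.1404]
orientation: [0.628, 0.778, -0.001, -0.001]
force: [-0.6, -0.5, 12.7]
finger_gap: 0.0132
corner [-88.5   0.2  56.3] edge bottom [74.   0.4 55.8] tilt -0.17 F case [-0.7 -0.4 12.7] M [-0.06 -0.17  0.  ]
19.45 [0.583  0.2165 0.1404] [[-0.211, 0.978, -0.003], [0.978, 0.211, -0.001], [-0.0, -0.003, -1.0]] [ 0.53  0.7  11.79] 0.013055727617207047
ledge 10522 p1,50,99 [[-104.8, -48.3, 69.3], [-90.6, 21.4, 70.9], [-76.0, 69.7, 72.3]]
  y -0.04 edge x -75.5
  y -0.02 edge x -75.4
  y 0 edge x -75.6
  y 0.02 edge x -75.6
  y 0.04 edge x -75.5
  y 0.06 edge x -75.3
orange 1334 p1,50,99 [[-78.9, -40.6, 58.8], [-76.0, 6.4, 60.3], [-72.9, 44.2, 66.4]]
white 1874 p1,50,99 [[-49.5, -8.9, 95.6], [9.3, 8.8, 156.3], [71.4, 70.6, 210.3]]
handle 1370 p1,50,99 [[3.0, -28.1, 100.0], [8.9, 2.7, 100.4], [15.1, 29.2, 101.5]]
```

View pics/w10.png

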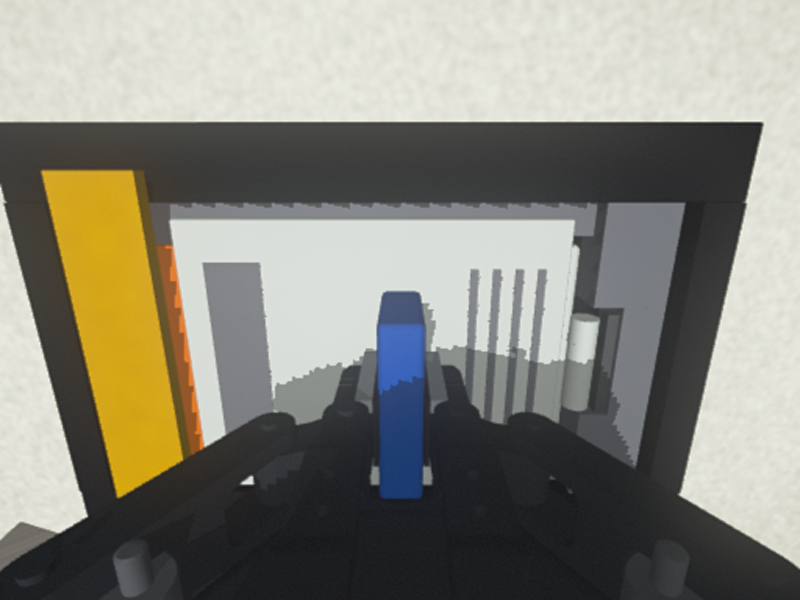

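It has snapped in: tilt is about 0°, the handle top is at 100.4 mm (home is 100), and the roller (582,360) sits over the far edge. I'll nudge it lightly towards the wall, unload, let go and lift off.

```bash
python3 -m handwheel '0 0 0 0 0 0.05 0;0 0 0 -0.03 -0.01 0.08 0;0 0 0 -0.06 -0.01 0.1 0;0 0 0 -0.1 -0.02 0.1 0;0 0 0 -0.1 -0.02 0.1 0;0 0 0 -0.1 -0.02 0.1 0;0 0 0 -0.1 -0.02 0.1 0;0 0 0 -0.1 -0.02 0.1 0;0 0 0 -0.1 -0.02 0.1 0;0 0 0 -0.1 -0.02 0.1 0'
python3 st.py
```

```text
clock: 20.7
tool_pos: [0.5829, 0.2164, 0.1407]
orientation: [0.628, 0.778, -0.0, -0.001]
force: [11.9, 3.6, -5.9]
finger_gap: 0.0134
corner [-88.6   0.2  56.4] edge bottom [73.9  0.4 56.2] tilt -0.09 F case [12.4  1.  -5.9] M [ 0.33 -2.68  0.  ]
```

```bash
python3 -m handwheel '0 0 0 0.04 0.01 -0.03 0;0 0 0 0.08 0.02 -0.05 0;0 0 0 0.08 0.02 -0.05 0;0 0 0 0.08 0.02 -0.05 0;0 0 0 0.08 0.02 -0.05 2;0 0 0 0.08 0.02 -0.05 4;0 0 0 0.08 0.02 -0.05 4;0 0 0 0.08 0.02 -0.05 4;0 0 0 0.08 0.02 -0.05 4;0 0 0 0.08 0.02 -0.05 4'
python3 st.py
```

```text
clock: 21.95
tool_pos: [0.5828, 0.2163, 0.1403]
orientation: [0.628, 0.778, -0.001, -0.001]
force: [0.5, 0.1, 1.6]
finger_gap: 0.0399
corner [-88.8   0.1  56.2] edge bottom [73.7  0.3 55.7] tilt -0.19 F case [0.5 0.  1.6] M [ 0.04  0.01 -0.01]
```

```bash
python3 -m handwheel '0 0 0 0 0 0.5 4;0 0 0 0 0 2 4;0 0 0 0 0 4 4;0 0 0 0 0 7 4;0 0 0 0 0 11 4;0 0 0 0 0 15 4;0 0 0 0 0 18 4;0 0 0 0 0 18 4;0 0 0 0 0 18 4;0 0 0 0 0 18 4'
python3 see.py w11;python3 - <<'E'
from plan import *
import pickle
c,s=pickle.load(open('w11.pkl','rb'))
hsv=cv2.cvtColor(c['color'],cv2.COLOR_BGR2HSV); h,s_,v=[hsv[...,i].astype(int) for i in range(3)]
Rc=R.from_euler('z',YAW,degrees=True); P=pts(c); X=Rc.inv().apply((P-[C[0],C[1],0]).reshape(-1,3)).reshape(P.shape)
m=(abs(X[...,0]-.0)<.065)&(abs(X[...,1])<.05)&(abs(X[...,2]-.064)<.006); q=X[m]
k=np.linalg.lstsq(np.c_[q[:,:2],np.ones(len(q))],q[:,2],rcond=None)[0]; print('plate top slopes deg',np.degrees(k[:2]).round(2),'z',(k[2]*1000).round(1),m.sum())
b=(h>100)&(h<130)&(s_>120)&(abs(X[...,2]-.1)<.005); print('handle top',(np.percentile(X[b],[1,50,99],0)*1000).round(1).tolist())
y=(h>=22)&(h<35)&(s_>120)&(abs(X[...,2]-.071)<.005); print('ledge',(np.percentile(X[y],[1,99],0)*1000).round(1).tolist())
E
```

```text
clock: 23.2
tool_pos: [0.5826, 0.2161, 0.3198]
orientation: [0.628, 0.778, -0.002, -0.001]
force: [0.3, -0.0, 0.5]
finger_gap: 0.04
23.25 [0.5826 0.2162 0.3197] [[-0.211, 0.978, -0.004], [0.978, 0.211, -0.001], [-0.0, -0.004, -1.0]] [-0.06  1.04  0.84] 0.03982100854399295
plate top slopes deg [-0.17 -0.04] z 64.2 7767
handle top [[2.9, -27.0, 98.3], [9.4, 3.3, 100.0], [15.1, 28.6, 101.5]]
ledge [[-103.9, -66.0, 69.2], [-76.5, 68.4, 72.5]]
```

View pics/w11.png

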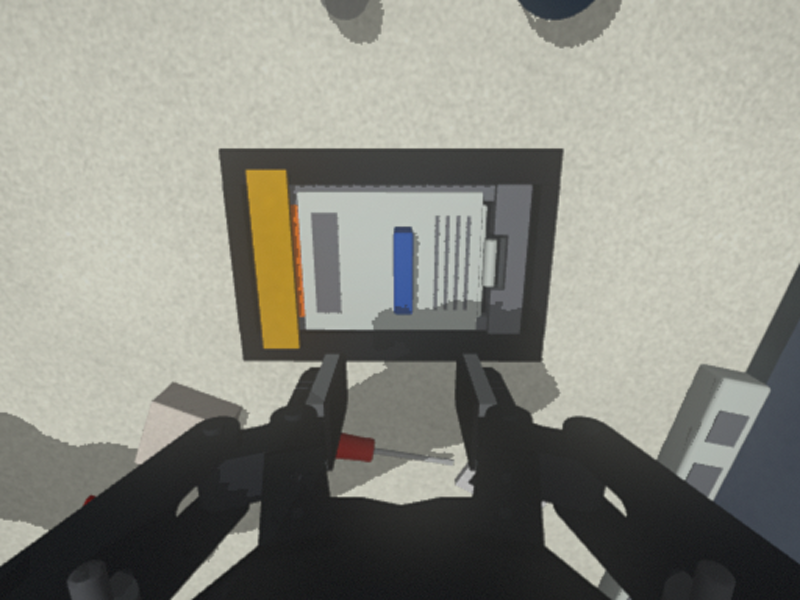

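The hatch lies flat in the case: plate (395,260), lip under the ledge (298,260), roller over the far edge (490,262). Its top is at 64.2 mm (64 expected) with a slope of 0.2° or less, and the gripper is well clear. I'm handing in.

```bash
python3 -c "
from rig import *; print(job_done()); print(get_state()['clock'])"
```

```text
the job is handed in; nothing more can be done
None
the job is handed in; nothing more can be done
```

The white hatch is back in the computer, flat and caught under the roller, and the job is handed in at about 23 s of the 72 s allowed. It reported no verdict.

**What I did:** I held the hatch at about 10° and slid its lip about 13 mm under the ledge until I felt about 5 N from the back wall. I then swung it down and pressed the far edge past the roller. A light nudge confirmed it was against the wall, and then I let go and lifted clear.

**Last checks, all passed:**
- **Seating:** the plate's top face is at 64.2 mm (64 expected), sloping 0.2° or less, and the handle's top is at 100 mm, as expected.
- **Catch and lip:** the roller shows over the far edge, and the lip is under the ledge.
- **Forces:** the highest I read was about 13 N. Readings come only at the end of each move, so a brief higher peak in between is possible.
- **Other things on the desk:** I saw no contact with any of them. I didn't take a final overview picture to compare.

**Disagreement:** the top and wrist cameras differed by 3 to 5 mm in y. I used the wrist camera for both the hatch and the case so the error cancelled.

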